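# Lay the source rod in its saddles and hold the sprung shutter half open

### The arm

A 6-joint arm with a two-finger parallel gripper is mounted at the origin on a cart in front of the work surface, level with it; the furniture and walls round the work are solid. World frame = base frame: x ahead of the robot, y to its left, z up, the work surface at z = 0. Lengths are in m, angles in rad, forces in N, time in s.
With the tool pointing down it reaches from about 0.3 to 0.775 m from the base axis. Payload 14.6 kg.
Tool frame: the origin (TCP) lies at the very end of the fingers, on their centre line; the grasp point (between the pads) lies 19 mm behind it; z points along the fingers, y is the direction in which the jaws open and shut (so a half turn about z gives the same grasp; the last joint's range is limited). The gripper opens to 94 mm and grips with 3 to 60 N. Pads are 16 mm wide; open, the fingers measure 119 mm over their backs; the gripper's body (75 mm by 177 mm) begins 78 mm behind the grasp point.
Start: joints at [-1.3, 0.3, 1.521, -0, 1.321, -0.067], TCP at [0.182, -0.519, 0.205] pointing down, gripper open.
Joint ranges: [-3.03, 3.03], [-0.79, 2.21], [0.23, 2.52], [-1.04, 4.18], [0, 3.07], [-2.55, 2.55]. Speed limits (rad/s): [2.22, 2.22, 2.57, 3.14, 3.14, 3.14].

### API

Orientations are given as [roll, pitch, yaw] about the fixed x, y, z axes, in that order (R = Rz(yaw) Ry(pitch) Rx(roll)).
In Python, from station import ctrl, eyes gives the robot as it stands.
- The arm moves only by the tool jog_arm, never from a script. Its argument "moves" is a list of rows, each a list of 3 entries, a list of its own where there are three numbers: the shift along the world's x, y, z in mm, then the turn, a rotation vector about the world's x, y, z in units of 5 degrees (1.0 is 5 degrees), then the finger opening in mm, from 0 to 94. In form: [[[tx, ty, tz], [wx, wy, wz], jaw], ...]. A call has 1 to 5 rows; each row is the pose to reach, as a shift and turn from the pose commanded when the call began; what a row does not reach only later rows make up. A row lasts 1/12 s, in which the tool goes at most 41.7 mm and 7.16 degrees, less where a joint would pass 70% of its speed; a pose out of reach is approached as far as the arm can. A call with a gripper value outside its range is refused whole. The fingers move at their own pace and stop on an object; "squeeze" is the grip in N (left out, the last holds). Time passes only in rows, so rows that repeat a pose let the fingers close. It gives the time, the measured TCP pose, the force and the opening at its end, in the units of the state.
- ctrl.get_obs(): the state, without advancing time (a new reading comes with each control period).
- eyes.camera(name): name is "scene" or "top" or "wrist"; returns a dict with "frame" (384x512x3 uint8, red, green, blue), "vertical_fov" (degrees; the focal length in pixels is half the picture's height over the tangent of half this angle, whatever the lens; pixels are square), "cx", "cy" (the principal point, pixels), "eye" and "attitude" of the camera in the world; the wrist camera has in their place "hand_eye" (4x4, takes a point from camera to tool coordinates, whose origin is the TCP and whose axes are the flange's). Camera axes: x right, y down, z forward; pixel columns grow to the right and rows downward; lengths in m; the calibration is good to about 2 mm. The wrist camera is an equidistant fisheye: a pixel r from the principal point sees the ray r / f radians off the axis. A picture is of the moment at which its call begins: read the wrist's pose just before it. There is no depth.
- ctrl.hand_in(): hands the job in, once; it reports no verdict.
The state is a dict: "time_s": time; "qpos": joint angles; "joint_vel": joint speeds; "tau": joint torques, N m; "ee_pos": TCP position; "eef_rot": TCP orientation; "force": force on the tool from outside, world axes, zero at the start; "moment": the same for the moment, N m; "grip_width": finger opening in m.
Only numpy, scipy, OpenCV 4.12 (cv2) and the standard library are available. Lean on these libraries where they do the work, as an engineer would, in place of code of your own. Each camera call takes 0.05 s, during which the arm holds its last target.

### The job

Lay the steel source rod level in the two blue V-saddles of the aluminium source bench, its red end toward the shutter, and let go of it without dropping it. Only then slide the sprung shutter by its black tab until its pointer is at the red half-travel mark, never pulling it wide open, and finish while still holding it there with the fingers, since it springs shut when released. Leave the lead pot, vial, tin and marker where they are.

Things in the scene. Friction and masses are not known exactly. Their poses are not given: they have to be found in the camera images.
- source_bench: Fixed aluminium fixture (all sizes here in mm). Origin: underside, midway between its two saddles; x along the saddles' line toward the shutter, y across, z up. Base plate 12 high, x -70 to 112, y -32 to 32. Grey shutter housing at x 84 to 114 (spring tube behind it to 124), y -34 to 72, 80 high, with a window (y -20 to 20, z 33 to 57) facing the saddles
- saddle_mid (a point): Where the rod's centre belongs: on a seated rod's axis, midway between the saddles, 45 mm above the worktop; axes as source_bench. Two blue 90 degree V-saddles, 10 thick in x, at x = -40 and +40 from here, mouths about 37 wide in y, tops about 7 above this point, 70 clear between them. The rod may lie about 9 off along x before its collars touch them
- source_rod: Loose steel rod, 140 mm long, 0.11 to 0.22 kg; barrel 16 in diameter, dark band round its middle; a hexagonal collar 26 across flats, 16 long, at each end, red at +x, black at -x. Origin: its centre, on the axis; x along the axis to the red end. It starts lying on the collars' flats, axis level, 13 above the worktop, heading within 126 degrees of straight ahead
- red_end (a point): Centre of the red end face of source_rod, 70 mm from the rod's origin along its +x; its axes as the rod's
- shutter_tab: Black upright grip tab, 14 mm thick along the slide (y), 22 wide in x. Origin: in the tab, 105 above the worktop; axes as source_bench. Its top is 20 above the origin; a steel foot 20 x 20 (top 19 below the origin) carries it; yellow pointer toward the saddles. Shut, it is at source_bench x = 98, y = 0; opening moves it along source_bench +y. Nothing stands beside or over it
- shutter (a joint): Travel of the shutter in m: 0 shut, 0.040 fully open, 0.020 half open (pointer at the red mark; black marks at shut and open). A spring pulls it shut: 3 N when shut, rising 0.25 N per mm, 8 N at half, 13 N fully open
- lead_pot: Dark grey lidded cylinder, 45 mm in diameter, 100 high, near the far right corner of the free worktop; a bystander. Origin: centre of its underside
- glass_vial: Capped white-topped vial, 41 mm in diameter, 75 high, at the back of the worktop; a bystander. Origin: centre of its underside
- white_tin: Round white tin with a blue top, 59 mm in diameter, 30 high, at the front of the worktop; a bystander. Origin: centre of its underside
- red_marker: Red marker pen lying, 125 x 10 x 12 mm, at the front right of the worktop; a bystander. Origin: middle of its underside, y along the pen

How it is judged:
By the outcome, as a careful person would: the job done as asked, in the order asked, and still so for the second after the job is handed in, while the arm keeps its last pose, push and grip.
It also fails if it takes over 56 s, if anything falls off the work surface, if the arm or the gripper's body presses on something with over 40 N, if the wrist force passes 120 N, or if a joint passes its speed limit or range.

## Working session

There is one attempt and no reset: what is moved stays moved. The work goes in short steps, Python scripts to look and compute and a tool call to move; the robot and the scene stay as the last step left them, time stands still between calls to the robot, and variables do not carry over. Pictures are saved under pics/ and viewed, and the job is handed in when it is done.

Besides the shell and the picture viewer there is one more tool, called after "Request:" as name([rows], argument=value, ...), one row to a line, values as JSON. jog_arm: Moves the arm, as the interface text tells. Its arguments: {"type":"object","properties":{"moves":{"type":"array","items":{"type":"array"}},"squeeze":{"type":"number"}},"required":["moves"]}

```bash
ls; mkdir -p pics; python3 - <<'E'
from station import ctrl, eyes
import cv2
print(ctrl.get_obs())
for n in ["scene","top","wrist"]:
    c=eyes.camera(n)
    print(n,{k:v for k,v in c.items() if k!="frame"})
    cv2.imwrite(f"pics/{n}0.png",c["frame"][:,:,::-1])
E
```

```text
pics
{'time_s': 0.0, 'qpos': array([-1.29961052e+00,  3.00452288e-01,  1.52157490e+00, -2.11703718e-05,
        1.32072513e+00, -6.66237919e-02]), 'joint_vel': array([ 0.00080972,  0.00026621,  0.0014243 , -0.00182989, -0.00176537,
       -0.00056617]), 'tau': array([ 6.62401508e-04, -5.31803763e+01, -3.52739775e+01,  7.08385091e-02,
        2.43275869e-02, -9.21829610e-05]), 'ee_pos': array([ 0.18218955, -0.51866451,  0.20489927]), 'eef_rot': array([-3.14043419e+00, -5.67441118e-05,  3.37814820e-01]), 'force': array([-0.27303264, -0.38813243,  0.55001971]), 'moment': array([ 0.00428217, -0.00596974, -0.06344369]), 'grip_width': 0.09373752344456376}
scene {'vertical_fov': 44.116144012584435, 'cx': 250.26545656897932, 'cy': 187.75131097343223, 'eye': array([ 0.04249836, -0.90226715,  0.60702449]), 'attitude': array([-2.05035088,  0.02295839, -0.52415247])}
top {'vertical_fov': 51.13271691480022, 'cx': 257.5562730115784, 'cy': 191.9629461071794, 'eye': array([ 0.3519183 , -0.06208356,  0.94450221]), 'attitude': array([-2.96726836e+00,  1.91766939e-03, -1.55214070e+00])}
wrist {'vertical_fov': 65.70646984690485, 'cx': 254.46104158750776, 'cy': 191.99528409067725, 'hand_eye': array([[-5.97729424e-04, -9.72502491e-01, -2.32891707e-01,
         6.70413829e-02],
       [ 9.99999777e-01, -5.11988169e-04, -4.28609167e-04,
         2.56523075e-04],
       [ 2.97585684e-04, -2.32891911e-01,  9.72502581e-01,
        -1.79898736e-01],
       [ 0.00000000e+00,  0.00000000e+00,  0.00000000e+00,
         1.00000000e+00]])}
```

View pics/scene0.png

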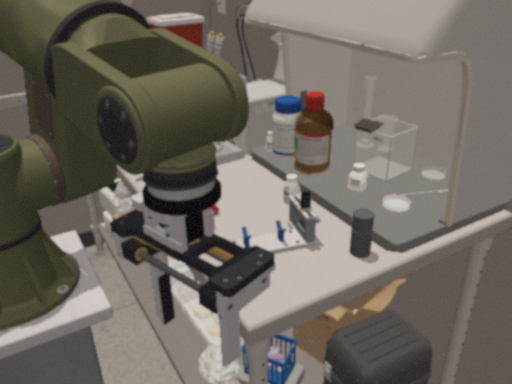

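View pics/top0.png

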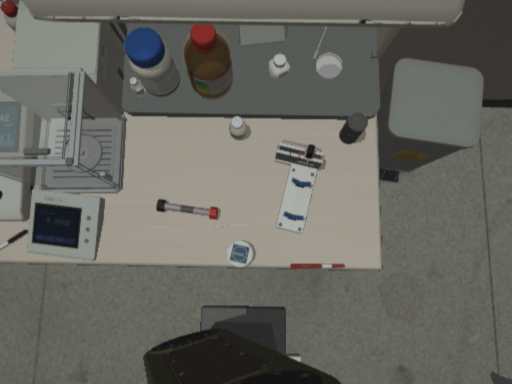

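View pics/wrist0.png

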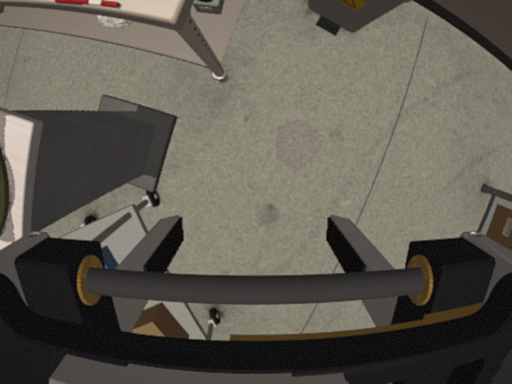

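The top view shows the rod at about (188,210), with its red end right (215,213) and black end left (161,206). The bench saddles are at about (303,183) and (293,217), the housing at (300,155) and the tab at (311,151). Next I measure them.

```bash
cat > h.py <<'E'
import numpy as np, cv2
from scipy.spatial.transform import Rotation as R
from station import ctrl, eyes
def save(f,name,box=None,s=1):
    if box: f=f[box[1]:box[3],box[0]:box[2]]
    f=cv2.resize(f,None,fx=s,fy=s,interpolation=cv2.INTER_CUBIC)
    cv2.imwrite("pics/"+name,f[:,:,::-1])
class Cam:
    def __init__(s,name):
        s.o=ctrl.get_obs(); s.name=name; c=eyes.camera(name); s.f=c["frame"]
        s.foc=192/np.tan(np.radians(c["vertical_fov"])/2); s.c=np.array([c["cx"],c["cy"]])
        if name=="wrist":
            T=c["hand_eye"]; Rt=R.from_euler("xyz",s.o["eef_rot"]).as_matrix()
            s.R=Rt@T[:3,:3]; s.eye=s.o["ee_pos"]+Rt@T[:3,3]
        else: s.R=R.from_euler("xyz",c["attitude"]).as_matrix(); s.eye=c["eye"]
    def ray(s,p):
        d=(np.array(p,float)-s.c)/s.foc
        if s.name=="wrist":
            r=np.hypot(*d); v=np.r_[d/max(r,1e-9)*np.sin(r),np.cos(r)]
        else: v=np.r_[d,1]; v/=np.linalg.norm(v)
        return s.R@v
    def onz(s,p,z):
        v=s.ray(p); return s.eye+v*(z-s.eye[2])/v[2]
    def proj(s,X):
        q=s.R.T@(np.array(X)-s.eye)
        if s.name=="wrist":
            r=np.hypot(q[0],q[1]); return s.c+s.foc*np.arctan2(r,q[2])*q[:2]/max(r,1e-9)
        return s.c+s.foc*q[:2]/q[2]
def blobs(mask,mina=5):
    n,l,st,ce=cv2.connectedComponentsWithStats(mask.astype(np.uint8))
    return [(st[i,4],ce[i].round(2),st[i,:4]) for i in range(1,n) if st[i,4]>=mina]
E
python3 - <<'E'
from h import *
t=Cam("top"); 
save(t.f,"top_bench.png",(260,125,380,280),3.8); save(t.f,"top_rod.png",(140,180,270,280),5)
h=cv2.cvtColor(t.f,cv2.COLOR_RGB2HSV).astype(int); H,S,V=[h[...,i] for i in range(3)]
red=((H<8)|(H>172))&(S>120)&(V>60)
blue=(H>100)&(H<130)&(S>120)
for n,m in(("red",red),("blue",blue)):
    for a,c,b in blobs(m,6):
        if c[1]>100: print(n,a,c,b,t.onz(c,.013 if n=="red" else .045).round(4))
for p in[(161,206),(188,210),(215,213)]: print(t.onz(p,.013))
E
```

```text
red 84 [212.85 212.65] [209 207   9  12] [0.4649 0.0463 0.013 ]
red 99 [304.74 265.66] [291 264  31   4] [ 0.3471 -0.1681  0.013 ]
red 22 [338.  265.5] [333 265  11   2] [ 0.3489 -0.244   0.013 ]
blue 47 [300.53 182.96] [293 179  17   7] [ 0.5329 -0.1552  0.045 ]
blue 43 [292.56 216.3 ] [285 213  17   6] [ 0.4561 -0.1372  0.045 ]
blue 14 [ 36.43 237.71] [ 35 235   4   6] [0.3975 0.4344 0.045 ]
blue 6 [ 39.67 235.  ] [ 38 234   4   3] [0.4037 0.4279 0.045 ]
blue 71 [ 49.63 238.23] [ 40 234  21   9] [0.3969 0.4048 0.045 ]
blue 67 [ 67.25 240.27] [ 59 236  16   8] [0.3931 0.365  0.045 ]
[0.4783664  0.16836912 0.013     ]
[0.47009518 0.10462751 0.013     ]
[0.46420252 0.04121112 0.013     ]
```

View pics/top_bench.png

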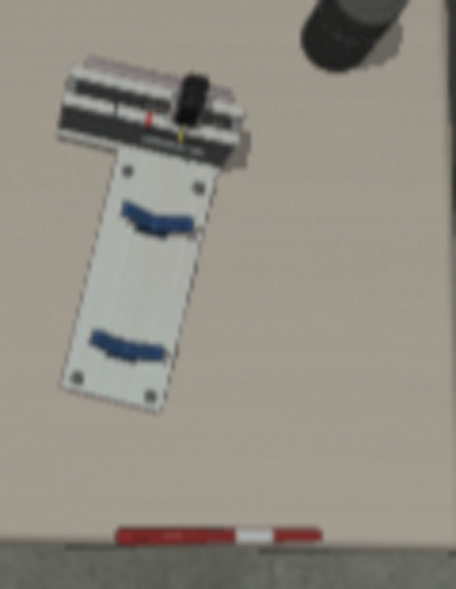

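View pics/top_rod.png

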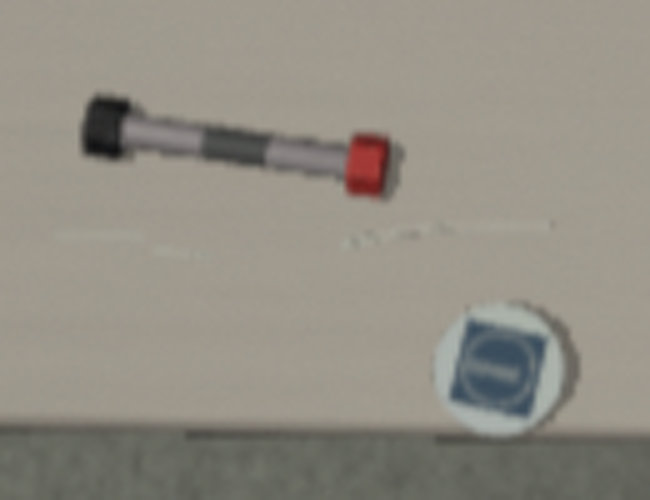

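The crops show the rod heading to the right (image), i.e. world yaw about -96°. The bench yaw is about -13° and saddle_mid is near (0.494,-0.146). I'll move above the rod, turning the tool to yaw about +84°.

Request:
jog_arm([
  [[15,31,5],[0,0,0.6],94],
  [[30,62,5],[0,0,1.2],94],
  [[45,94,5],[0,0,1.8],94],
  [[60,125,5],[0,0,2.4],94],
  [[75,160,5],[0,0,3.2],94],
])

```text
time_s: 0.62
ee_pos: [0.2575, -0.3576, 0.2103]
eef_rot: [-3.141, -0.0, 0.619]
force: [0.7, 0.0, 0.6]
grip_width: 0.0938
```

Request:
jog_arm([
  [[15,31,0],[0,0,0.6],94],
  [[30,62,0],[0,0,1.2],94],
  [[45,94,0],[0,0,1.8],94],
  [[60,125,0],[0,0,2.4],94],
  [[75,160,0],[0,0,3.2],94],
])

```text
time_s: 1.03
ee_pos: [0.3325, -0.1976, 0.2105]
eef_rot: [3.141, 0.0, 0.898]
force: [0.1, -0.8, 0.6]
grip_width: 0.094
```

Request:
jog_arm([
  [[15,31,0],[0,0,0.6],94],
  [[30,62,0],[0,0,1.2],94],
  [[45,94,0],[0,0,1.8],94],
  [[60,125,0],[0,0,2.4],94],
  [[75,160,0],[0,0,3.2],94],
])

```text
time_s: 1.45
ee_pos: [0.4076, -0.0374, 0.2106]
eef_rot: [3.141, 0.0, 1.178]
force: [0.9, -0.2, -0.2]
grip_width: 0.0941
```

Request:
jog_arm([
  [[15,33,0],[0,0,0.8],94],
  [[30,66,0],[0,0,1.6],94],
  [[48,103,0],[0,0,2.4],94],
  [[63,142,-20],[0,0,3.2],94],
  [[63,142,-30],[0,0,3.2],94],
])

```text
time_s: 1.87
ee_pos: [0.4712, 0.1074, 0.1794]
eef_rot: [3.141, -0.001, 1.463]
force: [-0.0, -1.5, -1.7]
grip_width: 0.0937
```

```bash
python3 - <<'E'
from h import *
print(ctrl.get_obs()["ee_pos"],ctrl.get_obs()["eef_rot"])
t=Cam("wrist"); save(t.f,"w1.png",None,1.5)
h=cv2.cvtColor(t.f,cv2.COLOR_RGB2HSV).astype(int); H,S,V=[h[...,i] for i in range(3)]
red=((H<8)|(H>172))&(S>120)&(V>60)
for a,c,b in blobs(red,20): print(a,c,b,t.onz(c,.013).round(4))
E
```

```text
[0.47124535 0.1073934  0.17939491] [ 3.14141453e+00 -7.77553112e-04  1.46263164e+00]
338 [255.34 229.14] [244 220  24  18] [0.4654 0.0444 0.013 ]
```

View pics/w1.png

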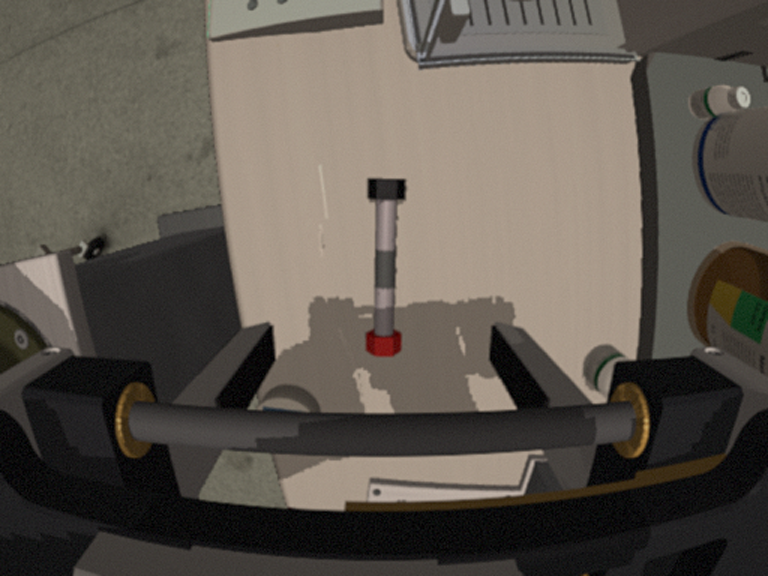

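The wrist view shows the red collar at (255,229), the band at (257,179) and the black collar at (257,125). The rod lies nearly along the tool's x axis, midway between the fingers.

```bash
python3 - <<'E'
from h import *
t=Cam("wrist")
g=cv2.cvtColor(t.f,cv2.COLOR_RGB2GRAY).astype(float)
# axis fit: barrel differs from table in saturation/colour
h=cv2.cvtColor(t.f,cv2.COLOR_RGB2HSV).astype(int)
lab=cv2.cvtColor(t.f,cv2.COLOR_RGB2LAB).astype(int)
pts=[]
for r in range(136,218,3):
    row=lab[r,235:280]; bg=np.median(np.r_[row[:10],row[-10:]],axis=0)
    d=np.abs(row-bg).sum(1); m=d>12
    x=np.where(m)[0]
    x=x[(x>10)&(x<33)]
    if len(x): 
        c=(x.min()+x.max())/2+235; pts.append(t.onz((c,r),.013)[:2]); print(r,x.min()+235,x.max()+235,pts[-1].round(4))
pts=np.array(pts)
l=cv2.fitLine(pts.astype(np.float32),cv2.DIST_HUBER,0,.01,.01).ravel();print(l,np.degrees(np.arctan2(l[1],l[0])))
for p in[(257.3,119),(257.3,133),(257,166.7),(256.7,191.3),(255,237)]: print(p,t.onz(p,.013).round(4),t.onz(p,.021).round(4))
print(np.abs(np.diff(g[130:240,256])).round(0).astype(int).tolist())
E
```

```text
136 252 266 [0.4799 0.1557]
139 252 266 [0.4795 0.1523]
142 252 266 [0.4791 0.1488]
145 252 265 [0.4782 0.1454]
148 252 265 [0.4778 0.1419]
151 252 266 [0.478  0.1384]
154 252 266 [0.4776 0.1349]
157 252 265 [0.4766 0.1315]
160 252 265 [0.4762 0.128 ]
163 251 265 [0.4753 0.1245]
166 251 266 [0.4755 0.121 ]
169 251 266 [0.4751 0.1174]
172 251 265 [0.4741 0.1139]
175 251 265 [0.4737 0.1104]
178 251 266 [0.4739 0.1068]
181 251 266 [0.4735 0.1032]
184 251 265 [0.4725 0.0996]
187 251 265 [0.4721 0.096 ]
190 251 265 [0.4717 0.0924]
193 251 264 [0.4708 0.0888]
196 251 264 [0.4704 0.0852]
199 251 265 [0.4705 0.0814]
202 246 267 [0.4683 0.0779]
205 251 264 [0.4691 0.0741]
208 251 264 [0.4687 0.0703]
211 248 264 [0.4665 0.0668]
214 251 264 [0.4679 0.0628]
217 251 264 [0.4675 0.0589]
[0.13029742 0.9914749  0.4742482  0.11248305] 82.513214
(257.3, 119) [0.4801 0.1755 0.013 ] [0.4801 0.1754 0.021 ]
(257.3, 133) [0.4783 0.1594 0.013 ] [0.4783 0.1597 0.021 ]
(257, 166.7) [0.4736 0.1203 0.013 ] [0.4737 0.1215 0.021 ]
(256.7, 191.3) [0.47  0.091 0.013] [0.4702 0.0929 0.021 ]
(255, 237) [0.4615 0.0332 0.013 ] [0.4619 0.0364 0.021 ]
[22, 23, 28, 11, 2, 2, 1, 2, 0, 1, 1, 1, 3, 2, 3, 0, 0, 2, 3, 0, 2, 0, 2, 4, 3, 4, 5, 2, 0, 3, 3, 3, 2, 2, 23, 33, 8, 0, 2, 1, 4, 1, 1, 3, 2, 2, 2, 1, 2, 2, 4, 4, 2, 4, 2, 1, 0, 2, 1, 13, 28, 22, 5, 4, 4, 3, 0, 1, 0, 4, 0, 1, 1, 1, 21, 24, 8, 1, 3, 1, 0, 1, 1, 3, 1, 4, 1, 2, 0, 1, 3, 11, 19, 10, 0, 6, 4, 1, 5, 3, 4, 3, 5, 5, 2, 14, 28, 1, 2]
```

Request:
jog_arm([
  [[2,-1,-35],[0,0,-0.2],60],
  [[2,-1,-70],[0,0,-0.2],60],
  [[2,-1,-105],[0,0,-0.2],60],
  [[2,-1,-135],[0,0,-0.2],60],
  [[2,-1,-155],[0,0,-0.2],60],
], squeeze=25)

```text
time_s: 2.38
ee_pos: [0.4714, 0.1008, 0.0237]
eef_rot: [-3.14, 0.001, 1.435]
force: [0.1, 0.4, -0.5]
grip_width: 0.0641
```

Request:
jog_arm([
  [[0,0,-10],[0,0,0],60],
  [[0,0,-17],[0,0,0],50],
  [[0,0,-20],[0,0,0],50],
  [[0,0,-20],[0,0,0],45],
])

```text
time_s: 2.72
ee_pos: [0.4727, 0.1018, 0.0061]
eef_rot: [3.141, -0.0, 1.437]
force: [0.6, 0.5, -0.1]
grip_width: 0.047
```

```bash
python3 - <<'E'
from h import *
o=ctrl.get_obs();print(o["ee_pos"],o["eef_rot"],o["force"],o["grip_width"])
t=Cam("wrist"); save(t.f,"w2.png",None,1.5)
E
```

```text
[0.47273328 0.10183434 0.00613017] [ 3.14068814e+00 -2.43948130e-04  1.43678528e+00] [ 0.61608036  0.45418478 -0.13325927] 0.046988617635590396
```

View pics/w2.png

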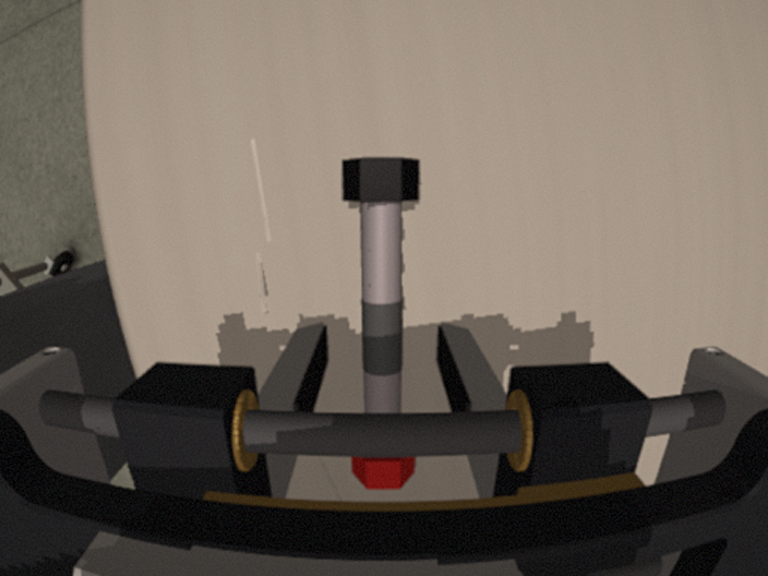

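The rod is centred between the fingers (px 382 against a finger mid-point of 383), and the band is slightly ahead of the pads. I'll shift 4 mm along the rod, then close.

Request:
jog_arm([
  [[0,4,0],[0,0,0],30],
  [[0,4,0],[0,0,0],12],
  [[0,4,0],[0,0,0],5],
  [[0,4,0],[0,0,0],5],
  [[0,4,0],[0,0,0],5],
], squeeze=30)

```text
time_s: 3.18
ee_pos: [0.4725, 0.1061, 0.0057]
eef_rot: [3.141, -0.0, 1.437]
force: [0.7, 0.2, 1.5]
grip_width: 0.015
```

Request:
jog_arm([
  [[0,0,0],[0,0,0],5],
  [[0,0,0],[0,0,0],5],
  [[0,0,5],[0,0,0],5],
  [[0,0,20],[0,0,0],5],
  [[0,0,45],[0,0,0],5],
])

```text
time_s: 3.6
ee_pos: [0.4707, 0.1058, 0.0493]
eef_rot: [-3.137, 0.001, 1.437]
force: [0.3, 0.3, -0.9]
grip_width: 0.0151
```

```bash
python3 - <<'E'
from h import *
o=ctrl.get_obs();print(o["ee_pos"],o["eef_rot"],o["force"],o["moment"],o["grip_width"])
t=Cam("wrist"); save(t.f,"w3.png",None,1.5)
s=Cam("scene"); save(s.f,"s3.png",None,1.5)
E
```

```text
[0.4707078  0.1058116  0.04926999] [-3.13708755e+00  1.29022232e-03  1.43721675e+00] [ 0.32153746  0.27006718 -0.93862834] [-0.05007212 -0.04381803 -0.00563409] 0.01507786055973208
```

View pics/w3.png

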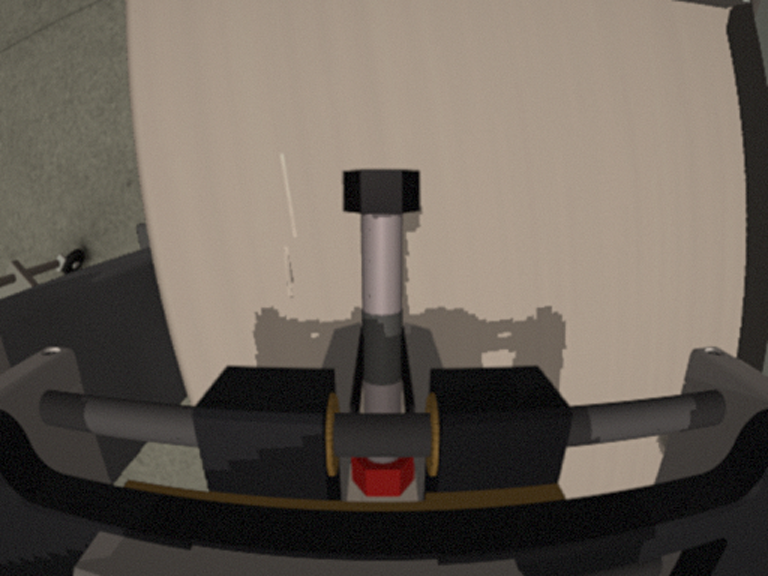

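View pics/s3.png

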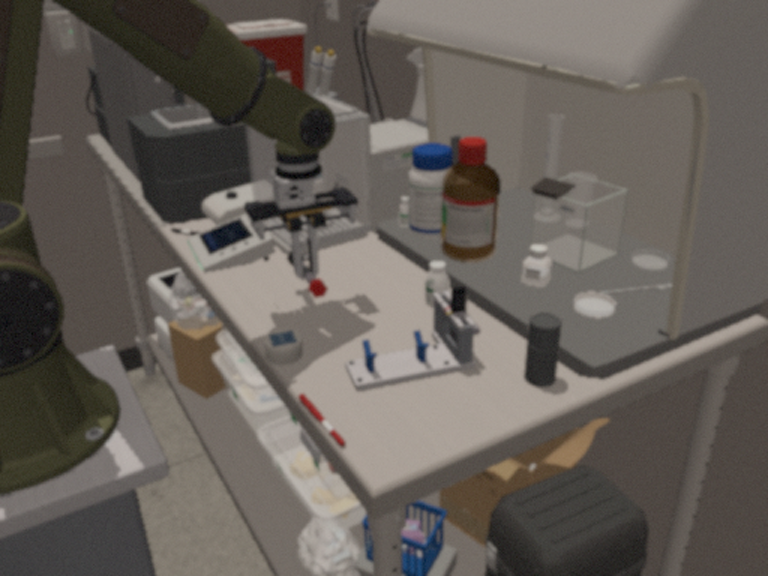

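The rod is firmly held (15 mm opening) with its red end nearest the camera mount. Now I measure the bench and the rod-in-hand offset.

```bash
python3 - <<'E'
from h import *
t=Cam("wrist")
Rt=R.from_euler("xyz",t.o["eef_rot"]).as_matrix()
def tool(p,ztool): # intersect in tool frame plane z=ztool
    e=Rt.T@(t.eye-t.o["ee_pos"]); v=Rt.T@t.ray(p); return e+v*(ztool-e[2])/v[2]
for p,z in[((254.7,210.7),-.0153),((254.7,141.5),-.0203),((254.7,125),-.0073-.013),((254.7,114),-.0203)]: print("rod tool",p,tool(p,z).round(4))
c=Cam("top"); s=Cam("scene")
save(s.f,"s_bench.png",(215,180,345,270),6)
save(c.f,"t_bench.png",(265,130,335,240),5.4)
for n,k in(("top",c),("scene",s)):
    h=cv2.cvtColor(k.f,cv2.COLOR_RGB2HSV).astype(int)
    m=(h[...,0]>100)&(h[...,0]<130)&(h[...,1]>110)
    for a,ce,b in blobs(m,15):
        x,y=ce
        if (n=="top" and x>250 and y>150) or(n=="scene" and 225<x<300 and y>200): print(n,a,ce,b)
E
```

```text
rod tool (254.7, 210.7) [ 0.0164  0.0001 -0.0153]
rod tool (254.7, 141.5) [ 0.0565  0.0001 -0.0203]
rod tool (254.7, 125) [ 0.0654  0.0001 -0.0203]
rod tool (254.7, 114) [ 0.0713  0.0001 -0.0203]
top 52 [300.58 182.87] [293 179  17   7]
top 49 [292.63 216.14] [285 213  17   6]
scene 49 [279.8  230.86] [277 222   7  18]
scene 47 [245.45 237.06] [243 228   6  19]
scene 544 [281.61 364.95] [268 335  29  49]
scene 20 [246.2 368.5] [245 365   3   8]
```

View pics/s_bench.png

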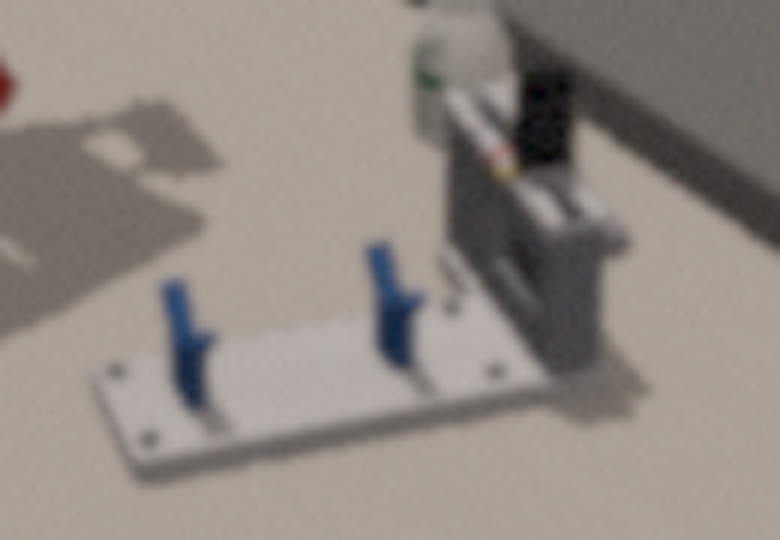

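View pics/t_bench.png

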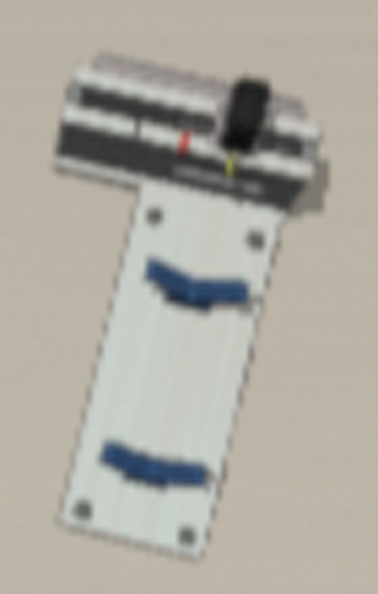

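```bash
python3 - <<'E'
from h import *
c=Cam("top")
lab=cv2.cvtColor(c.f,cv2.COLOR_RGB2LAB).astype(int)
roi=lab[155:240,265:330]
print(lab[200,262:335,1:].tolist()[::4], lab[200,262:335,0].tolist()[::4])
# left/right edges by max gradient of b channel per row
B=cv2.resize(c.f,None,fx=4,fy=4,interpolation=cv2.INTER_CUBIC)
b=cv2.cvtColor(B,cv2.COLOR_RGB2LAB).astype(int)[...,2]
L=[];Rr=[]
for r in range(176,226,2):
    row=cv2.GaussianBlur(b[r*4:r*4+1].astype(np.float32),(9,1),0)[0]
    x0=c.proj(np.r_[c.onz((297,r),.012)])[0]
    xc=int(4*(300.5+(183-r)*0.236*1)); 
    g=np.gradient(row); 
    l=np.argmin(g[xc-84:xc-30])+xc-84; rr=np.argmax(g[xc+30:xc+84])+xc+30
    L.append(c.onz((l/4-.375,r),.012)[:2]); Rr.append(c.onz((rr/4-.375,r),.012)[:2])
for E in(L,Rr):
    E=np.array(E,np.float32); l=cv2.fitLine(E,cv2.DIST_HUBER,0,.001,.001).ravel(); 
    if l[0]<0:l[:2]*=-1
    print(l,np.degrees(np.arctan2(l[1],l[0])))
    k=l
    n=np.array([-l[1],l[0]]); print("off",n@l[2:])
# bottom edge
bt=[]
for x in range(279,300,1):
    col=cv2.GaussianBlur(b[:,x*4:x*4+1].astype(np.float32),(1,9),0)[:,0]; g=np.gradient(col)
    y0=int(4*(226.3+(x-275.7)*.26)); y=np.argmax(g[y0-16:y0+17])+y0-16
    bt.append(c.onz((x,y/4-.375),.012)[:2])
l=cv2.fitLine(np.array(bt,np.float32),cv2.DIST_HUBER,0,.001,.001).ravel(); print("bottom",l,np.degrees(np.arctan2(l[1],l[0])))
np.save("bt.npy",l)
E
```

```text
[[128, 135], [129, 136], [129, 136], [128, 136], [128, 135], [127, 132], [125, 131], [124, 131], [125, 131], [127, 131], [125, 132], [125, 131], [127, 133], [129, 135], [128, 135], [129, 136], [129, 135], [128, 135], [128, 135]] [188, 188, 188, 188, 188, 183, 209, 211, 209, 205, 207, 207, 154, 187, 188, 187, 188, 189, 188]
[ 0.9743583  -0.22500189  0.4943096  -0.1135869 ] -13.002989
off 0.0005462542
[ 0.97253984 -0.23273642  0.49116862 -0.17894945] -13.45823
off -0.059722632
bottom [ 0.22406632  0.9745739   0.42759037 -0.13160178] 77.05202
```

Plate edges in the top view: yaw -13.2°, saddle_mid about (0.4955,-0.1468), agreeing with the saddles to 2 mm. I lift, then carry while turning.

Request:
jog_arm([
  [[0,0,30],[0,0,0.5],5],
  [[0,0,60],[0,0,1.2],5],
  [[2,-5,90],[0,0,2.0],5],
  [[3,-20,115],[0,0,2.9],5],
  [[5,-35,130],[0,0,3.8],5],
])

```text
time_s: 4.32
ee_pos: [0.4775, 0.071, 0.1822]
eef_rot: [3.14, 0.0, 1.774]
force: [0.1, -1.2, -1.3]
grip_width: 0.0149
```

Request:
jog_arm([
  [[1,-15,0],[0,0,0.9],5],
  [[3,-30,0],[0,0,1.8],5],
  [[4,-45,0],[0,0,2.7],5],
  [[6,-60,0],[0,0,3.6],5],
  [[7,-75,0],[0,0,4.5],5],
])

```text
time_s: 4.73
ee_pos: [0.484, -0.0046, 0.1793]
eef_rot: [-3.14, -0.001, 2.166]
force: [-0.3, 0.5, -1.5]
grip_width: 0.0151
```

Request:
jog_arm([
  [[1,-15,0],[0,0,0.9],5],
  [[3,-30,0],[0,0,1.8],5],
  [[4,-45,0],[0,0,2.7],5],
  [[6,-60,0],[0,0,3.6],5],
  [[7,-75,0],[0,0,4.5],5],
])

```text
time_s: 5.15
ee_pos: [0.491, -0.0796, 0.1792]
eef_rot: [-3.141, -0.002, 2.558]
force: [-0.1, 0.2, -1.5]
grip_width: 0.0155
```

Request:
jog_arm([
  [[1,-17,0],[0,0,0.9],5],
  [[3,-34,0],[0,0,1.8],5],
  [[4,-50,0],[0,0,2.7],5],
  [[6,-62,0],[0,0,3.6],5],
  [[6,-67,0],[0,0,4.0],5],
])

```text
time_s: 5.57
ee_pos: [0.497, -0.1472, 0.1791]
eef_rot: [3.142, -0.002, 2.907]
force: [0.8, 1.5, -1.4]
grip_width: 0.0147
```

Request:
jog_arm([
  [[0,0,0],[0,0,0],5],
  [[0,0,0],[0,0,0],5],
])

```text
time_s: 5.73
ee_pos: [0.4969, -0.1458, 0.1795]
eef_rot: [3.141, -0.002, 2.902]
force: [-0.1, -0.1, -2.6]
grip_width: 0.0156
```

```bash
python3 - <<'E'
from h import *
t=Cam("wrist"); print(t.o["ee_pos"],t.o["eef_rot"],t.o["force"]); save(t.f,"w4.png",None,1.5)
h=cv2.cvtColor(t.f,cv2.COLOR_RGB2HSV).astype(int)
m=(h[...,0]>100)&(h[...,0]<130)&(h[...,1]>110)
for a,ce,b in blobs(m,15): print(a,ce,b,t.onz(ce,.045).round(4))
for X in [(-40,0,45),(40,0,45),(-40,18.5,52),(-40,-18.5,52),(-70,32,12),(-70,-32,12)]:
    u=np.array([.9738,-.2275,0]);n=np.array([.2275,.9738,0])
    P=np.array([.4955,-.1468,0])+(u*X[0]+n*X[1])/1e3+[0,0,X[2]/1e3]; print(X,(t.proj(P)*1.5).round(0))
E
```

```text
[ 0.49692777 -0.14580929  0.17947149] [ 3.14132372e+00 -1.75424923e-03  2.90151263e+00] [-0.1023961  -0.06139794 -2.58319129]
45 [236.64 148.69] [234 145   7   8] [ 0.4542 -0.155   0.045 ]
46 [271.5  148.35] [269 145   6   8] [ 0.4627 -0.119   0.045 ]
(-40, 0, 45) [379. 220.]
(40, 0, 45) [381. 329.]
(-40, 18.5, 52) [406. 221.]
(-40, -18.5, 52) [353. 222.]
(-70, 32, 12) [421. 178.]
(-70, -32, 12) [338. 179.]
```

View pics/w4.png

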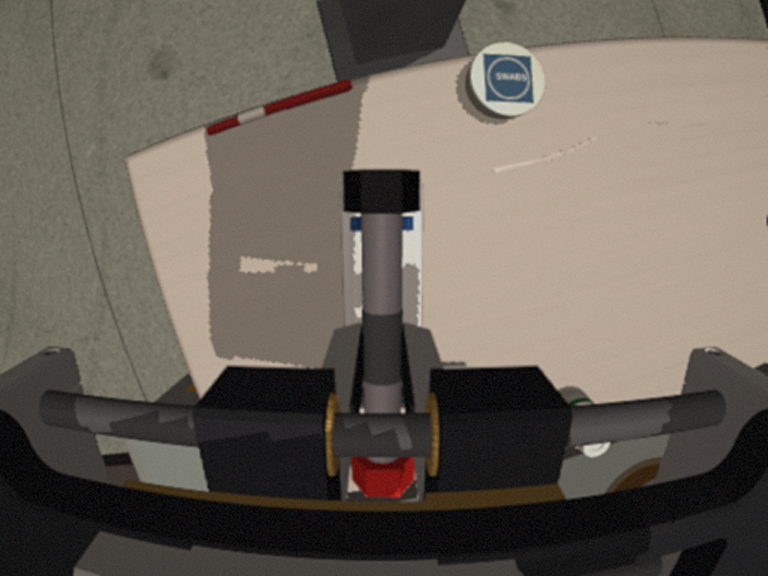

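The saddle arms straddle the rod evenly: arm tips at (355,223) and (407,223), mid 381 against the rod at 382. I descend to just above the seat.

Request:
jog_arm([
  [[1,-1,-25],[0,0,0.1],5],
  [[1,-1,-50],[0,0,0.1],5],
  [[1,-1,-75],[0,0,0.1],5],
  [[1,-1,-95],[0,0,0.1],5],
  [[1,-1,-110],[0,0,0.1],5],
])

```text
time_s: 6.2
ee_pos: [0.4975, -0.146, 0.0684]
eef_rot: [3.141, -0.002, 2.912]
force: [-0.2, 0.5, -1.5]
grip_width: 0.0148
```

Request:
jog_arm([
  [[0,0,-8],[0,0,0],5],
  [[0,0,-15],[0,0,0],5],
  [[0,0,-18],[0,0,0],5],
  [[0,0,-18],[0,0,0],5],
])

```text
time_s: 6.53
ee_pos: [0.4983, -0.1468, 0.0524]
eef_rot: [3.142, -0.0, 2.912]
force: [-0.1, 0.3, -1.3]
grip_width: 0.015
```

```bash
python3 - <<'E'
from h import *
t=Cam("wrist"); print(t.o["ee_pos"],t.o["eef_rot"],t.o["force"]); save(t.f,"w5.png",None,1.5)
s=Cam("scene"); save(s.f,"s5.png",(200,150,360,270),5)
E
```

```text
[ 0.49833319 -0.14675318  0.05241119] [ 3.14156206e+00 -7.32875999e-05  2.91202227e+00] [-0.05596632  0.27946907 -1.31438348]
```

View pics/w5.png

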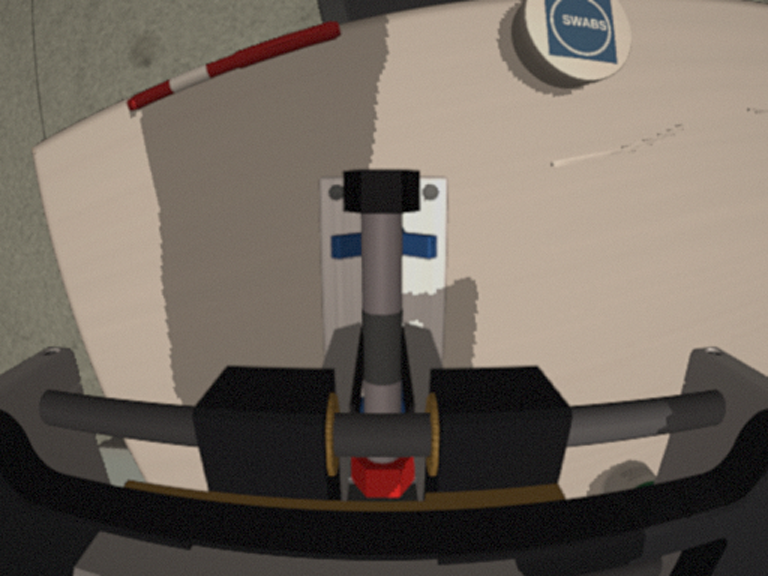

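View pics/s5.png

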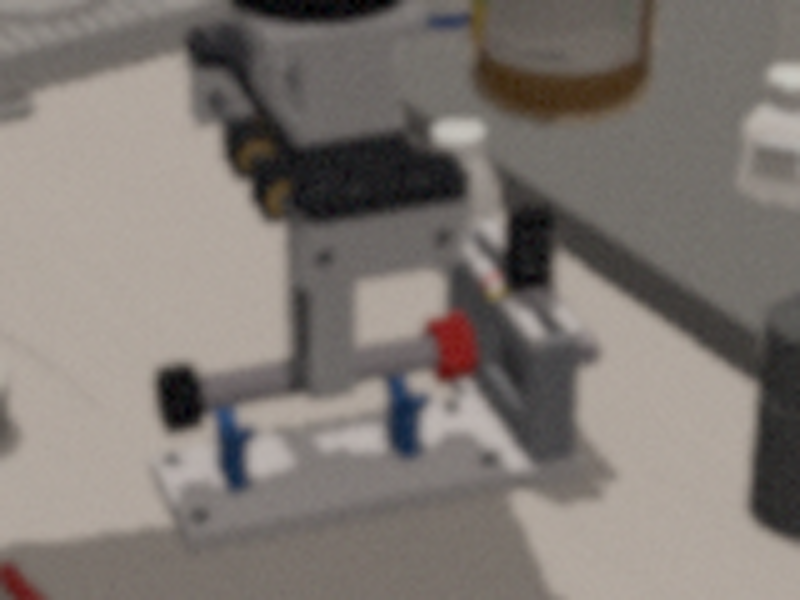

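The saddle arms span columns 331–437 (mid 384) with the rod at 382, so lateral error is under 1 mm. I'll check the alignment along the rod.

```bash
python3 - <<'E'
from h import *
t=Cam("wrist"); Rt=R.from_euler("xyz",t.o["eef_rot"]).as_matrix(); p0=t.o["ee_pos"]
def tool(p,z): return Rt.T@(t.onz(np.array(p)/1.5,z)-p0)
zr=p0[2]+.0073
print("collar inner",tool((382,212),zr+.013),"outer",tool((382,171),zr+.013), "band",tool((382,315),zr+.008))
print("saddle top far/near L",tool((342,234),.052),tool((342,258),.052),"R",tool((425,234),.052),tool((425,258),.052))
print("plate end",tool((382,178),.012),tool((335,178),.012))
E
```

```text
collar inner [ 0.05684575 -0.00014539 -0.02035466] outer [ 0.0715282  -0.00013754 -0.02036879] band [ 0.01705362 -0.00015871 -0.01531639]
saddle top far/near L [ 0.04652308 -0.01646957  0.00108805] [ 0.036558   -0.01662871  0.00109766] R [0.04651329 0.017447   0.00108341] [0.03654279 0.01760834 0.00109298]
plate end [ 6.97299001e-02 -7.67799105e-05  4.10635025e-02] [ 0.06994125 -0.02321031  0.04106647]
```

Saddle centre lies at tool x +41.5, so saddle_mid is at +1.5 and the rod's centre at about +2. That is aligned, so I lower gently and watch the force.

Request:
jog_arm([
  [[0,0.5,-5],[0,0,0],5],
  [[0,0.5,-9],[0,0,0],5],
  [[0,0.5,-12],[0,0,0],5],
  [[0,0.5,-13],[0,0,0],5],
  [[0,0.5,-13],[0,0,0],5],
])

```text
time_s: 7.1
ee_pos: [0.4981, -0.1464, 0.0391]
eef_rot: [3.142, -0.001, 2.912]
force: [0.2, 0.5, -0.8]
grip_width: 0.0152
```

Request:
jog_arm([
  [[0,0,-1],[0,0,0],5],
  [[0,0,-1],[0,0,0],5],
  [[0,0,-1],[0,0,0],5],
])

```text
time_s: 7.35
ee_pos: [0.4983, -0.1464, 0.0385]
eef_rot: [-3.142, 0.0, 2.912]
force: [0.4, -0.6, -1.2]
grip_width: 0.0154
```

Request:
jog_arm([
  [[0,0,-1],[0,0,0],5],
  [[0,0,-1],[0,0,0],5],
  [[0,0,-1],[0,0,0],5],
])

```text
time_s: 7.6
ee_pos: [0.4985, -0.1463, 0.0379]
eef_rot: [3.141, 0.001, 2.912]
force: [-0.9, 2.7, 5.3]
grip_width: 0.0153
```

Contact: the vertical force stepped from -1.3 to +5.3 N at the expected height. I release gently.

Request:
jog_arm([
  [[0,0,0],[0,0,0],16],
  [[0,0,0],[0,0,0],18],
  [[0,0,0],[0,0,0],22],
  [[0,0,0],[0,0,0],30],
  [[0,0,0],[0,0,0],40],
])

```text
time_s: 8.02
ee_pos: [0.4982, -0.1465, 0.0373]
eef_rot: [-3.142, -0.0, 2.912]
force: [-0.3, -0.1, -0.0]
grip_width: 0.0317
```

```bash
python3 - <<'E'
from h import *
t=Cam("wrist"); print(t.o["ee_pos"],t.o["eef_rot"],t.o["force"]); save(t.f,"w6.png",None,1.5)
s=Cam("scene"); save(s.f,"s6.png",(200,150,360,270),5)
E
```

```text
[ 0.49822855 -0.1464601   0.03733962] [-3.14155608e+00 -1.15913271e-04  2.91207686e+00] [-0.33754059 -0.09922514 -0.04819575]
```

View pics/w6.png

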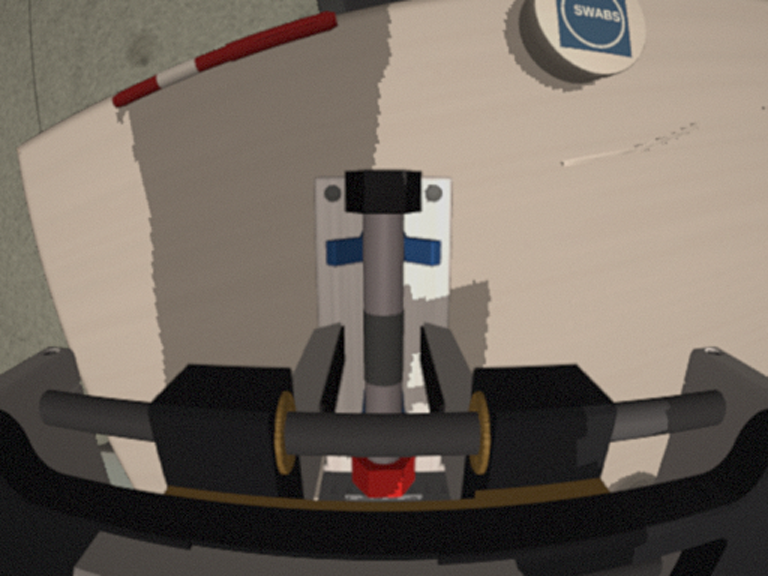

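View pics/s6.png

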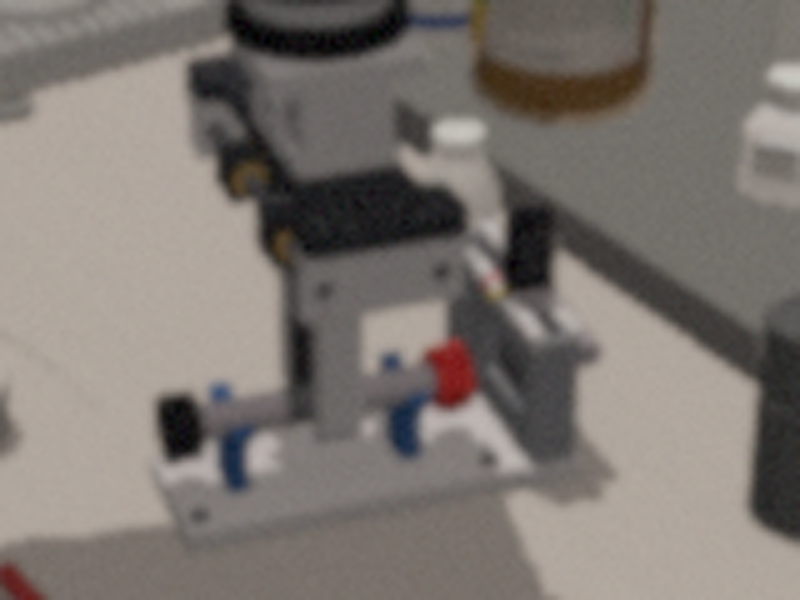

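The rod sits in both V's, centred (arms 327–441, mid 384; rod 383), with zero residual force. Rising straight up, then over the shutter tab.

Request:
jog_arm([
  [[0,0,5],[0,0,0],40],
  [[0,0,20],[0,0,0],40],
  [[0,0,45],[0,0,0],40],
  [[0,0,75],[0,0,0],40],
  [[0,0,105],[0,0,0],40],
])

```text
time_s: 8.53
ee_pos: [0.4979, -0.1463, 0.1438]
eef_rot: [3.142, -0.001, 2.912]
force: [0.0, -0.5, 0.6]
grip_width: 0.0398
```

Request:
jog_arm([
  [[0,0,20],[0,0,0],40],
  [[10,-2,25],[0,0,0],40],
  [[30,-7,25],[0,0,0],40],
  [[45,-10,25],[0,0,0],40],
  [[45,-10,25],[0,0,0],40],
])

```text
time_s: 8.95
ee_pos: [0.5448, -0.1568, 0.1677]
eef_rot: [-3.142, 0.001, 2.912]
force: [-0.4, 0.1, 0.2]
grip_width: 0.0399
```

```bash
python3 - <<'E'
from h import *
t=Cam("wrist"); print(t.o["ee_pos"],t.o["eef_rot"],t.o["force"]); save(t.f,"w7.png",None,1.5)
s=Cam("scene"); save(s.f,"s7.png",(200,150,360,270),5)
c=Cam("top"); save(c.f,"t7.png",(240,120,360,250),4.5)
E
```

```text
[ 0.54478124 -0.15676705  0.16772092] [-3.14152525e+00  8.87624772e-04  2.91224421e+00] [-0.43910914  0.09903418  0.15543169]
```

View pics/w7.png

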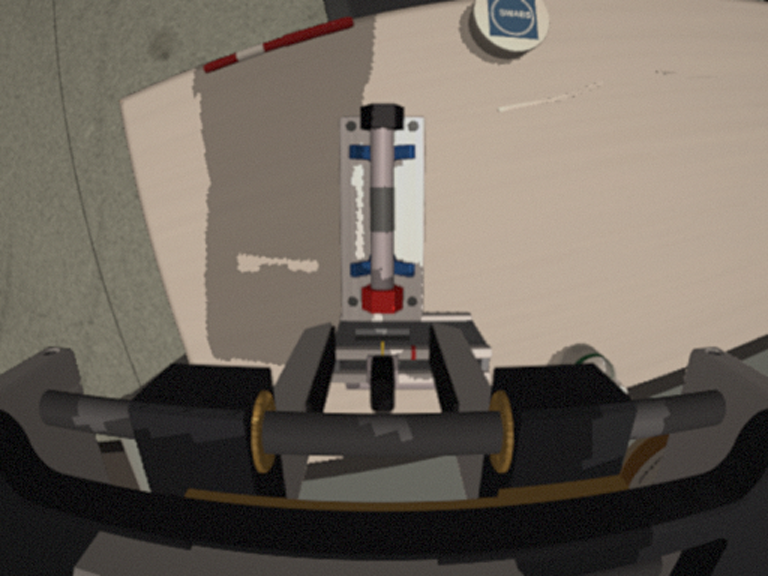

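View pics/s7.png

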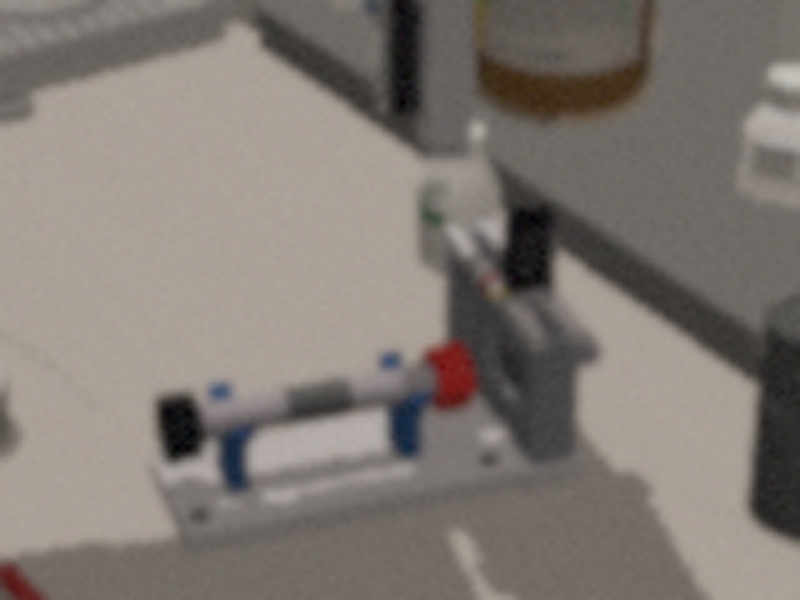

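View pics/t7.png

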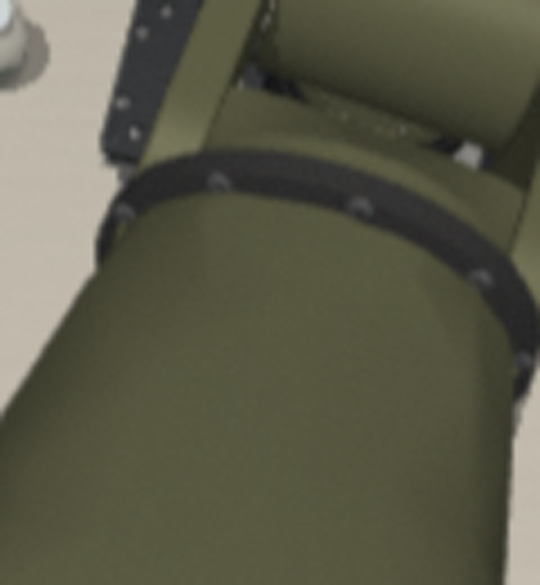

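The rod rests level in both saddles (the band is midway between them). The tab top is at columns 371–394 from row 357, the pointer at (382,348) and the red mark at (413,352).

```bash
python3 - <<'E'
from h import *
t=Cam("wrist"); Rt=R.from_euler("xyz",t.o["eef_rot"]).as_matrix(); p0=t.o["ee_pos"]
def tool(p,z): return (Rt.T@(t.onz(np.array(p)/1.5,z)-p0)*1000).round(1)
save(t.f,"w7c.png",(215,205,295,280),9)
print("tab near edge",tool((371,357),.125),tool((394,357),.125),tool((382,410),.125))
print("ptr",tool((382,348),.085),"red",tool((413,352),.08))
print("saddles",tool((382,152),.052),tool((382,269),.052))
u=np.array([.9738,-.2275,0]);P=np.array([.4965,-.1465,.105])+.098*u; print("pred tab tool",(Rt.T@(P-p0)*1000).round(1),P)
E
```

```text
tab near edge [-24.1  -6.   42.3] [-24.1   6.3  42.3] [-56.7  -0.1  42.3]
ptr [-34.4  -0.1  82.3] red [-39.2  19.9  87.3]
saddles [ 87.8   0.  115.4] [  9.6  -0.  115.3]
pred tab tool [-50.9  -1.   62.3] [ 0.5919324 -0.168795   0.105    ]
```

View pics/w7c.png

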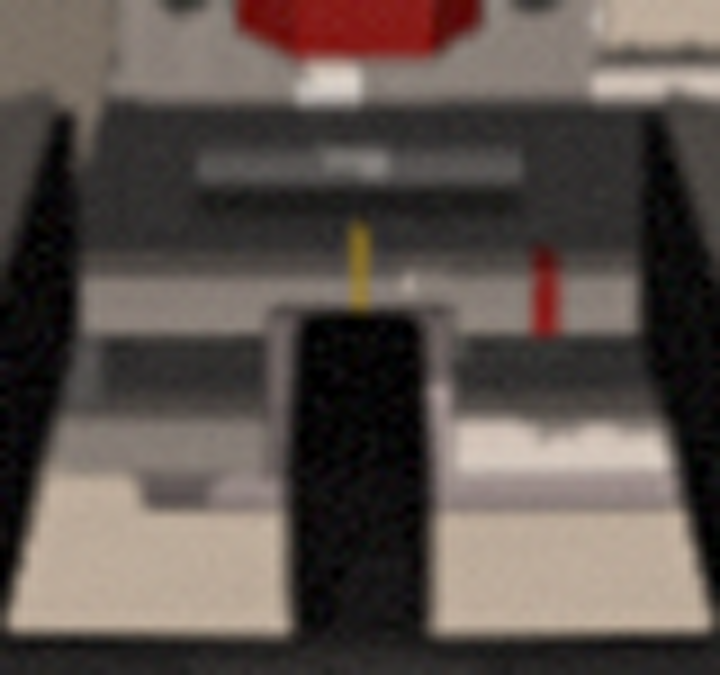

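Tab centre is about 50 mm further along bench x and laterally centred. I move over it, then descend to TCP z 0.092 (the foot top is at 0.086).

Request:
jog_arm([
  [[20,-5,0],[0,0,0],40],
  [[40,-9,0],[0,0,0],40],
  [[49,-11,-10],[0,0,0],40],
  [[49,-11,-30],[0,0,0],40],
  [[49,-11,-45],[0,0,0],40],
])

```text
time_s: 9.57
ee_pos: [0.5919, -0.1673, 0.1214]
eef_rot: [3.142, -0.0, 2.912]
force: [0.7, -1.4, -0.5]
grip_width: 0.0399
```

Request:
jog_arm([
  [[0,0,-12],[0,0,0],40],
  [[0,0,-22],[0,0,0],40],
  [[0,0,-28],[0,0,0],40],
  [[0,0,-31],[0,0,0],40],
  [[0,0,-31],[0,0,0],40],
])

```text
time_s: 9.98
ee_pos: [0.5922, -0.1674, 0.0914]
eef_rot: [3.142, -0.0, 2.912]
force: [-0.2, 0.1, -0.0]
grip_width: 0.0402
```

```bash
python3 - <<'E'
from h import *
t=Cam("wrist"); print(t.o["ee_pos"],t.o["eef_rot"],t.o["force"]); save(t.f,"w8.png",(170,130,340,290),4.5)
s=Cam("scene"); save(s.f,"s8.png",(200,150,360,270),5)
E
```

```text
[ 0.59217224 -0.16739203  0.09135548] [ 3.14156887e+00 -1.70936025e-04  2.91210150e+00] [-0.17569564  0.10519513 -0.04099147]
```

View pics/w8.png

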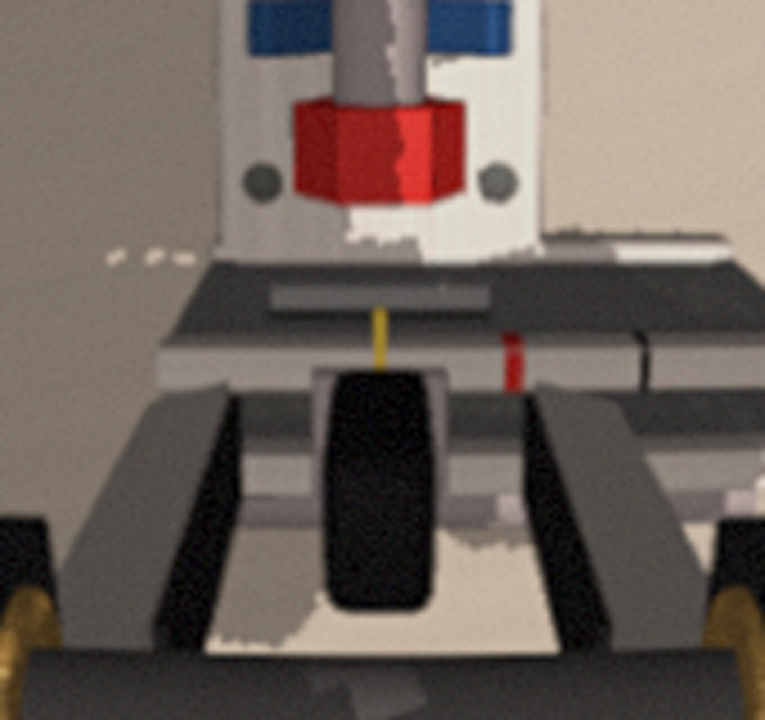

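View pics/s8.png

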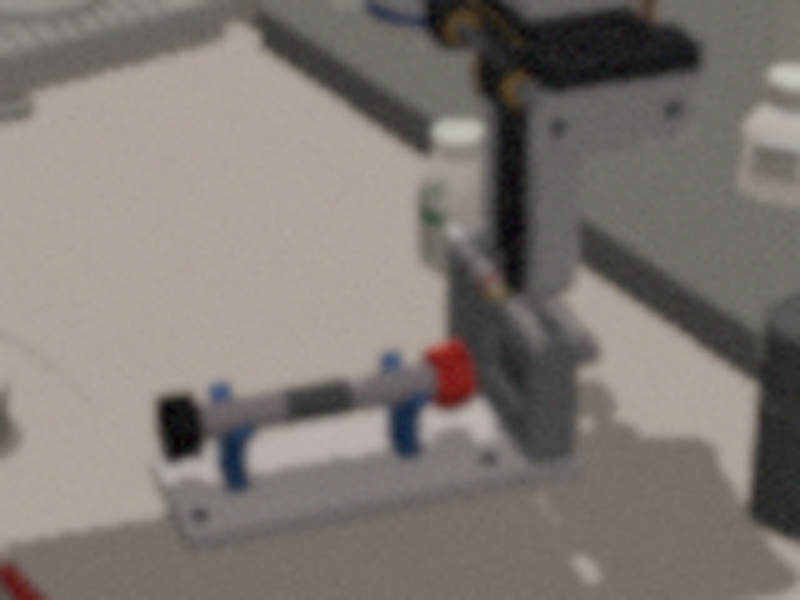

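The view is clear: fingers straddle the tab, the pointer is at crop x=380, the red mark at 513 and the open mark at 643. I close on the tab.

Request:
jog_arm([
  [[0,0,0],[0,0,0],25],
  [[0,0,0],[0,0,0],10],
  [[0,0,0],[0,0,0],5],
  [[0,0,0],[0,0,0],5],
  [[0,0,0],[0,0,0],5],
], squeeze=40)

```text
time_s: 10.5
ee_pos: [0.5923, -0.1676, 0.0916]
eef_rot: [-3.141, 0.0, 2.912]
force: [-0.9, -2.1, 1.1]
grip_width: 0.0137
```

Request:
jog_arm([
  [[0,0,0],[0,0,0],5],
  [[0.4,2,0],[0,0,0],5],
  [[0.9,4,0],[0,0,0],5],
  [[1.4,6,0],[0,0,0],5],
  [[1.8,8,0],[0,0,0],5],
])

```text
time_s: 10.92
ee_pos: [0.5942, -0.1595, 0.0916]
eef_rot: [-3.141, 0.0, 2.912]
force: [-1.6, -5.7, 2.3]
grip_width: 0.0139
```

Request:
jog_arm([
  [[0.4,2,0],[0,0,0],5],
  [[0.9,4,0],[0,0,0],5],
  [[1.4,6,0],[0,0,0],5],
  [[1.8,8,0],[0,0,0],5],
  [[1.8,8,0],[0,0,0],5],
])

```text
time_s: 11.33
ee_pos: [0.5961, -0.1515, 0.0917]
eef_rot: [-3.141, 0.001, 2.912]
force: [-1.4, -7.6, 2.1]
grip_width: 0.0139
```

```bash
python3 - <<'E'
from h import *
t=Cam("wrist"); print(t.o["ee_pos"],t.o["eef_rot"],t.o["force"],t.o["grip_width"]); save(t.f,"w9.png",(170,130,340,290),4.5)
E
```

```text
[ 0.59605405 -0.15149913  0.09165269] [-3.14082512e+00  6.21025130e-04  2.91230757e+00] [-1.43498491 -7.64135657  2.13861975] 0.013926987968470231
```

View pics/w9.png

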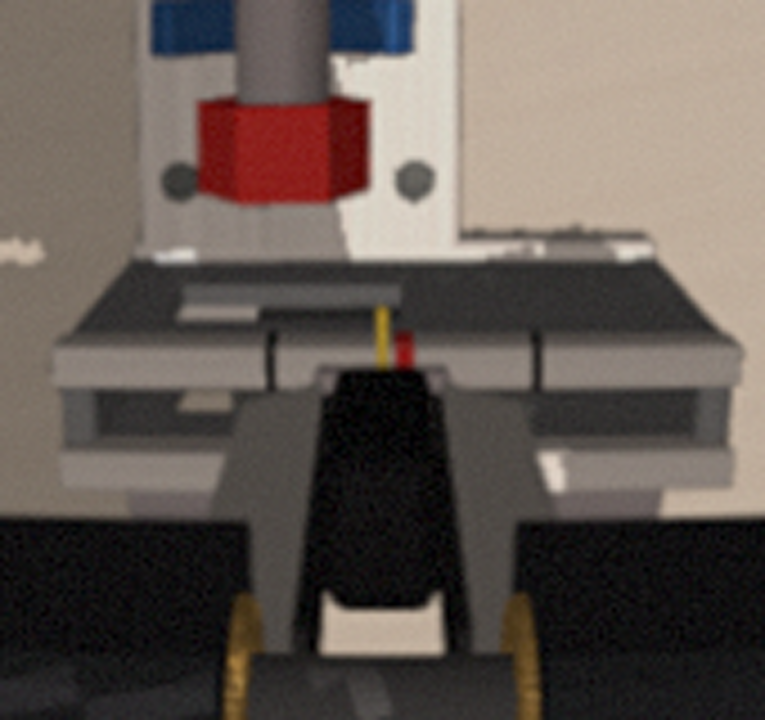

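The pointer is at 382, the marks at 271 (shut), 404 (red) and 537 (open). That is 16.7 mm travelled and about 3.3 mm to go.

Request:
jog_arm([
  [[0.3,1.5,0],[0,0,0],5],
  [[0.6,2.6,0],[0,0,0],5],
  [[0.8,3.3,0],[0,0,0],5],
  [[0.8,3.3,0],[0,0,0],5],
  [[0.8,3.3,0],[0,0,0],5],
])

```text
time_s: 11.8
ee_pos: [0.5967, -0.1485, 0.0916]
eef_rot: [-3.141, 0.0, 2.912]
force: [-2.0, -7.5, 2.2]
grip_width: 0.0137
```

```bash
python3 - <<'E'
from h import *
t=Cam("wrist"); print(t.o["ee_pos"],t.o["force"],t.o["grip_width"]); save(t.f,"w10.png",(170,130,340,290),4.5)
s=Cam("scene"); save(s.f,"s10.png",(190,140,390,290),4)
for i in range(3): 
    t=Cam("wrist")
h=cv2.cvtColor(t.f,cv2.COLOR_RGB2HSV).astype(int);H,S,V=[h[...,i] for i in range(3)]
sub=slice(190,216)
red=((H<8)|(H>172))&(S>110)&(V>50); yel=(H>18)&(H<35)&(S>100)&(V>70)
for n,m in(("red",red),("yel",yel)):
    for a,c,b in blobs(m,4):
        if 195<c[1]<216 and 220<c[0]<290: print(n,a,c,b)
print(t.o["ee_pos"],t.o["time_s"])
E
```

```text
[ 0.59672121 -0.14852791  0.09164768] [-1.95902425 -7.51403117  2.24478458] 0.01367431228407782
red 8 [257.  207.5] [257 204   1   8]
yel 39 [254.46 203.44] [253 198   4  14]
[ 0.59671253 -0.1485638   0.09164034] 12.0
```

View pics/w10.png

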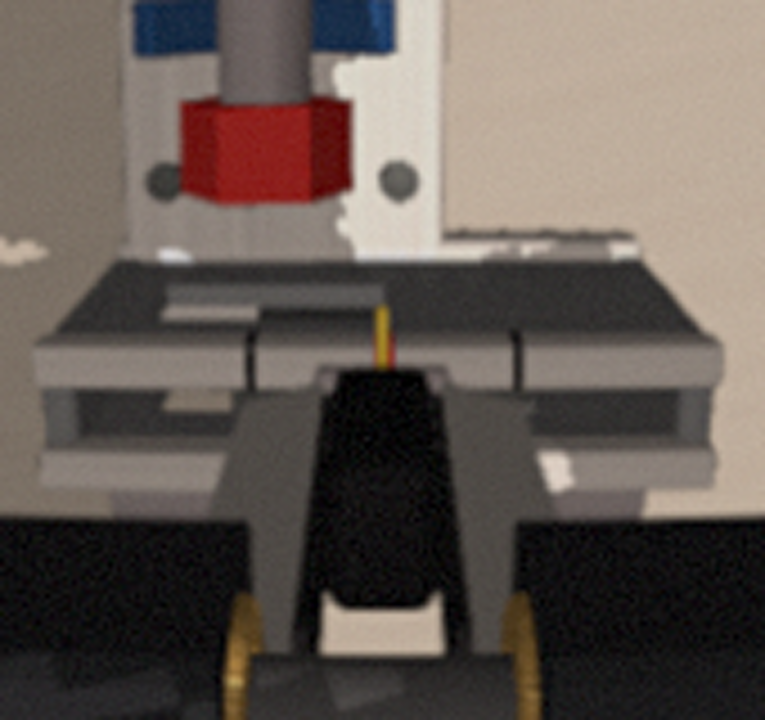

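View pics/s10.png

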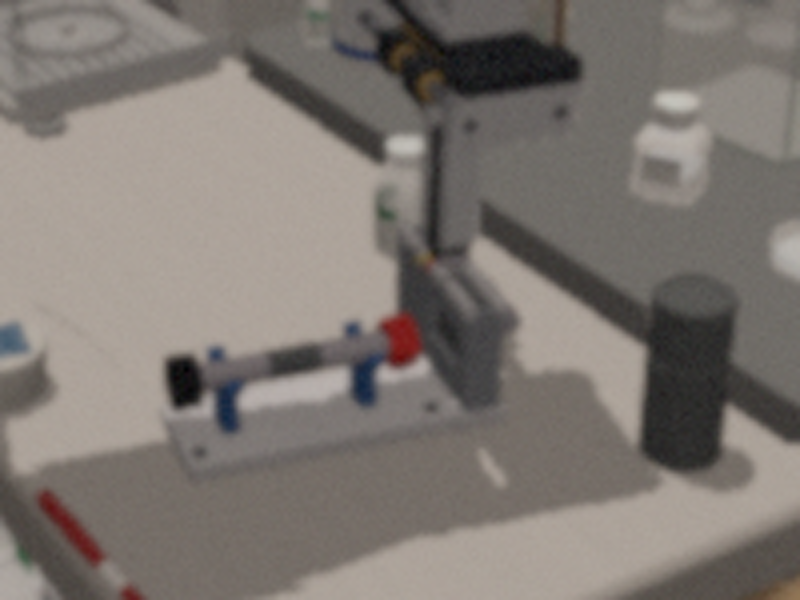

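The pointer (382) is 0.4 mm short of mid-marks (251 and 518 give 384.5). Arm travel since closing agrees at 19.5 mm. I nudge it.

Request:
jog_arm([
  [[0.1,0.5,0],[0,0,0],5],
  [[0.1,0.5,0],[0,0,0],5],
  [[0.1,0.5,0],[0,0,0],5],
  [[0.1,0.5,0],[0,0,0],5],
  [[0.1,0.5,0],[0,0,0],5],
])

```text
time_s: 12.47
ee_pos: [0.5968, -0.1481, 0.0916]
eef_rot: [-3.141, 0.0, 2.912]
force: [-2.1, -7.9, 1.6]
grip_width: 0.0135
```

```bash
python3 - <<'E'
from h import *
t=Cam("wrist"); print(t.o["ee_pos"],t.o["force"],t.o["grip_width"]); save(t.f,"w11.png",(205,180,305,240),7.5)
g=cv2.resize(cv2.cvtColor(t.f,cv2.COLOR_RGB2GRAY)[206:215].astype(float).mean(0)[None],None,fx=1,fy=1)[0]
print("dark marks",[(i,int(g[i])) for i in range(218,295) if g[i]<np.median(g[215:300])-25])
e=t.o["ee_pos"]-[.5923,-.1676,.0916];print(e@[.2275,.9738,0]*1000)
for i in range(8): s=Cam("scene")
t=Cam("wrist");print(t.o["time_s"],t.o["ee_pos"],t.o["grip_width"])
E
```

```text
[ 0.59681632 -0.14809461  0.09164574] [-2.08148891 -7.86673495  1.60654159] 0.013480534784250637
dark marks [(223, 97), (224, 47), (225, 52), (245, 88), (246, 79), (247, 80), (248, 77), (249, 76), (250, 78), (251, 74), (252, 59), (253, 59), (254, 78), (255, 78), (256, 63), (257, 73), (258, 77), (259, 76), (260, 76), (261, 78), (262, 78), (263, 83), (264, 92), (283, 65), (284, 35), (285, 78)]
20.02181331991154
12.9167 [ 0.59681899 -0.14810026  0.09162517] 0.01384736237021426
```

View pics/w11.png

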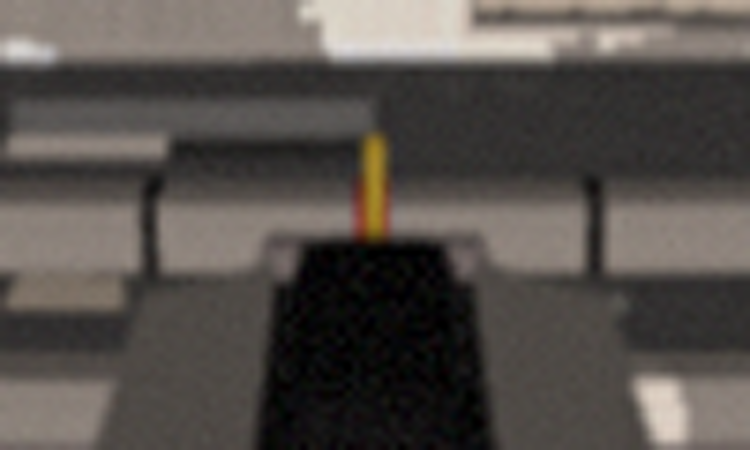

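The pointer (374) sits on the red mark (357–390) midway between the black marks (151 and 594). The hold is steady over 0.5 s, so I hand it in.

```bash
python3 -c "
from station import ctrl
print(ctrl.hand_in()); o=ctrl.get_obs(); print(o['time_s'],o['ee_pos'],o['grip_width'])"
```

```text
the job is handed in; nothing more can be done
None
the job is handed in; nothing more can be done
```

The rod is in the two V-saddles with its red end toward the shutter, and I handed the job in with the fingers still holding the shutter tab at the red half-travel mark.

- **Rod:** I gripped it at its band and lowered it until the upward force rose (about 5 N at the expected seated height). I then opened the fingers with no force left on the tool. The pictures afterwards show it lying level in both saddles, centred sideways and within about 1 mm of where it belongs along the bench.
- **Shutter:** I pinched the tab at 40 N and slid it open in small steps, never beyond half travel.
    - **Position:** in the last picture the yellow pointer is over the red mark, midway between the black marks. The arm's own motion gives 20.0 mm.
    - **Hold:** it stayed steady for about half a second, with a force of about 8 N, as expected from the spring at half travel.
- **Other items:** I touched nothing else. The tin, pot and vial looked undisturbed in the pictures; I did not measure them or the marker afterwards.
- **Time and disagreements:** it took about 13 s of the 56 s. The only disagreement was 1–2 mm between the top and wrist camera fixes of the bench, well inside the allowed margin.

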